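Draw hot water from the tea-table pot

TASK

Get the hot-water pot on the tea table to dispense into the paper cup that already stands under its spout: push the pot's lid, which is ajar, fully shut, then press the small round unlock key right down and let it come back up, then press the big wide dispense key right down and keep it down. Use the fingertips, press one key at a time and only after the lid is shut, do not press the narrow bar-shaped reboil key, and leave the cups, bottle and jar standing where they are. The program finishes while still holding the dispense key down.

Things in the scene. Friction and masses are not known exactly. Their poses are not given: they have to be found in the camera images.
- pot: Fixed electric hot-water pot: round steel tank, 208 mm diameter, with a black console (110 mm in x, 150 in y, 55 thick) overhanging its front. Origin: on the table under the tank's centre; z up, -x to the front (spout, roughly towards the robot), +x to the lid's hinge. Console top: flat, 250 mm above the table, x -185 to -75 mm. Only the open lid stands higher than the keys.
- lid (a joint): Lid hinge, rad: 0 = fully shut, grows as the front edge rises; starts ajar at 0.18 to 0.42. Stiff friction hinge: stays where left, no spring back; about 2 N on the press pad moves it. Hinge line parallel to pot y, at pot x = +92 mm, 232 mm above the table. Black disc lid, 164 mm diameter, 16 mm thick, behind the console.
- lid_press (a point): Centre of the top of the grey thumb pad (24 mm in x by 46 mm in y) at the lid's front edge, where the lid is pushed. It lies 147 mm in front of the hinge line and 19 mm above it when shut, so with the lid shut it is at pot (-55, 0, 251) mm. It turns with the lid.
- unlock (a joint): Travel of the unlock key, m: 0 = up, 0.006 = fully down. Moves vertically down. Sprung: about 1.8 N to start, 6 N when fully down; returns when let go.
- unlock_top (a point): Centre of the top of the unlock key: small round grey key, 26 mm in diameter, its top 9 mm above the console when up. It is at pot (-105, +48) or (-105, -48) mm: it and the reboil key change places from start to start.
- unlock_key: The unlock key's round bezel (fixed, 34 mm in diameter, 1.5 mm high) with its key; origin on the console's top, under the key's centre.
- reboil (a joint): Travel of the reboil key, m: 0 = up, 0.006 = fully down; vertical, sprung as the others. Not to be pressed.
- reboil_top (a point): Centre of the top of the reboil key: narrow grey bar 36 mm in pot x by 12 mm in pot y, its top 9 mm above the console. At the other of the two small-key places.
- dispense (a joint): Travel of the dispense key, m: 0 = up, 0.006 = fully down. Moves vertically down. Sprung: about 1.8 N to start, 6 N when fully down; comes back up when let go.
- dispense_top (a point): Centre of the top of the dispense key: the biggest key, a wide grey rectangle 26 mm in pot x by 56 mm in pot y, at pot (-158, 0) mm, nearest the front edge; its top is 9 mm above the console when up.
- spout (a point): Mouth of the spout under the console, at pot (-152, 0, 168) mm.
- cup: White paper cup, rim 74 mm in diameter, 88 mm high, standing on the table under the spout. Origin: centre of its underside. Leave it.
- spare_cup: Another such paper cup, on the table beside the pot. Origin: centre of its underside. Leave it.
- tea_bottle: Green tea bottle, 66 mm in diameter, 205 mm high, beside the pot. Origin: centre of its underside. Leave it.
- tea_jar: Steel tea jar, 70 mm in diameter, 100 mm high, beside the pot. Origin: centre of its underside. Leave it.

How it is judged:
By the outcome, as a careful person would: the job done as asked, in the order asked, and still so for the second after the job is handed in, while the arm keeps its last pose, push and grip.
It also fails if it takes over 42 s, if anything falls off the work surface, if the arm or the gripper's body presses on something with over 40 N, if the wrist force passes 120 N, or if a joint passes its speed limit or range.

ROBOT

A 6-joint arm with a two-finger parallel gripper is mounted at the origin on the work surface. World frame = base frame: x ahead of the robot, y to its left, z up, the work surface at z = 0. Lengths are in m, angles in degrees, forces in N, time in s.
With the tool pointing down it reaches from about 0.3 to 0.75 m from the base axis. Payload 8.5 kg.
Tool frame: the origin (TCP) lies at the very end of the fingers, on their centre line; the grasp point (between the pads) lies 19 mm behind it; z points along the fingers, y is the line along which they close (so a half turn about z gives the same grasp; the last joint's range is limited). The gripper opens to 85 mm and grips with 20 to 120 N. Pads are 22 mm wide; open, the fingers measure 114 mm over their backs; the gripper's body (76 mm by 85 mm) begins 54 mm behind the grasp point. The pads swing forward as they close: fully open they stand 13 mm farther back than shut.
Start: joints at [63.065, 21.807, 74.336, -0, 83.858, -12.336], TCP at [0.139, 0.532, 0.231] pointing down, gripper open.
Joint ranges: [-178.18, 178.18], [-50.72, 133.34], [12.68, 142.11], [-81.47, 261.47], [9.98, 163.14], [-165.26, 165.26]. Speed limits (degrees/s): [136.94, 136.94, 180, 180, 180, 180].

INTERFACE

Orientations are given as a 3x3 rotation matrix whose columns are the frame's x, y, z axes.
In Python, from rig import env, imaging gives the robot as it stands. The module is installed in compiled form; this text tells all that it offers.
- The arm moves only by the tool arm_command, never from a script. Its arguments are lists of equal length, an entry for each row: "turn": the turn, a rotation vector about the tool's x, y, z in units of 5 degrees (1.0 is 5 degrees), a list of three; "xyz": the shift along the tool's x, y, z in units of 50 mm (1.0 is 50 mm), a list of three; "claw": the finger opening in mm, from 0 to 85.4. A call has 1 to 12 rows; each row shifts and turns the commanded pose from where the row before left it, along the tool's axes as they then stand; what a row does not reach is not made up. A row lasts 1/10 s, in which the tool goes at most 50 mm and 8.59 degrees, less where a joint would pass 70% of its speed; a pose out of reach is approached as far as the arm can. A call is refused whole if a number of a shift passes 1 or a number of a turn 1, either way. A call with a gripper value outside its range is refused whole. The fingers move at their own pace and stop on an object; "squeeze" is the grip in N (left out, the last holds). Time passes only in rows, so rows that do not move let the fingers close. It gives the time, the measured TCP pose, the force, the opening and the grip force at its end, in the units of the state.
- env.observe(): the state, without advancing time (a new reading comes with each control period).
- imaging.get_image(name): name is "scene" or "top"; returns (picture, depth): 400x640x3 uint8, blue, green, red; 400x640 float32, m along the optical axis (not along the pixel's ray), 0 where there is no reading.
- imaging.camera_info(name): a dict with "camera_matrix" (3x3 intrinsics, pixels), "rvec" (rotation vector, rad) and "tvec" (3), from world to camera coordinates, as OpenCV has them. Camera axes: x right, y down, z forward; pixel columns grow to the right and rows downward; lengths in m; the calibration is good to about 2 mm. A picture is of the moment at which its call begins. camera_info takes no time and is no camera call.
- env.close_job(): hands the job in; it is judged then, once.
The state is a dict: "time_s": time; "q": joint angles; "qvel": joint speeds; "joint_efforts": joint torques, N m; "position": TCP position; "tool_rot": TCP orientation; "ft_force": force on the tool from outside, world axes, zero at the start; "wrist_torque": the same for the moment, N m; "grip_width": finger opening in m; "gripper_force": force on a finger pad.
Only numpy, scipy, OpenCV 4.12 (cv2) and the standard library are available. Lean on these libraries where they do the work, as an engineer would, in place of code of your own. Each camera call takes 0.05 s, during which the arm holds its last target. There are 200 camera calls.

## Working session

There is one attempt and no reset: what is moved stays moved. The work goes in short steps, Python scripts to look and compute and a tool call to move; the robot and the scene stay as the last step left them, time stands still between calls to the robot, and variables do not carry over. Pictures are saved under pics/ and viewed, at most 10 in all, crops included, and the job is handed in when it is done.

Besides the shell and the picture viewer there is one more tool, called after ">>>" as name(argument=value, ...) on one line, values as JSON. arm_command: Moves the arm, as the interface text tells. Its arguments: {"type":"object","properties":{"turn":{"type":"array"},"xyz":{"type":"array"},"claw":{"type":"array"},"squeeze":{"type":"number"}},"required":["turn","xyz","claw"]}

```bash
mkdir -p pics; cat > h.py <<'E'
import numpy as np, cv2
from rig import env, imaging
def cam(n):
    c=imaging.camera_info(n);K=np.array(c["camera_matrix"]);R=cv2.Rodrigues(np.array(c["rvec"],float))[0];t=np.array(c["tvec"],float).ravel()
    return K,R,t
def cloud(n,d):
    K,R,t=cam(n);v,u=np.mgrid[:d.shape[0],:d.shape[1]]
    p=np.stack([(u-K[0,2])/K[0,0]*d,(v-K[1,2])/K[1,1]*d,d],-1)
    return (p-t)@R
def ray(n,u,v,z):
    K,R,t=cam(n);o=-R.T@t;r=R.T@np.linalg.inv(K)@np.array([u,v,1.]);return o+r*(z-o[2])/r[2]
def proj(n,P):
    K,R,t=cam(n);q=K@(R@np.array(P)+t);return q[:2]/q[2]
E
python3 - <<'E'
from h import *
for n in("scene","top"):
    im,d=imaging.get_image(n);cv2.imwrite(f"pics/{n}0.png",im);np.savez(f"{n}0.npz",im=im,d=d)
    K,R,t=cam(n);print(n,-R.T@t,K[0,0])
s=env.observe();print(s["time_s"],s["position"],s["tool_rot"],s["ft_force"],s["grip_width"])
E
```

```text
scene [0.98264684 0.34026165 0.81582998] 364.8067826625263
top [0.56572988 0.07005096 1.16540126] 461.99421345852767
0.1 [0.13851348 0.5320077  0.23079264] [[-9.67707504e-01  2.52075066e-01 -5.90055747e-04]
 [ 2.52075595e-01  9.67706884e-01 -1.13165836e-03]
 [ 2.85738152e-04 -1.24385294e-03 -9.99999186e-01]] [ 0.25259985 -0.19993342 -0.52982249] 0.08556669381756477
```

View pics/top0.png

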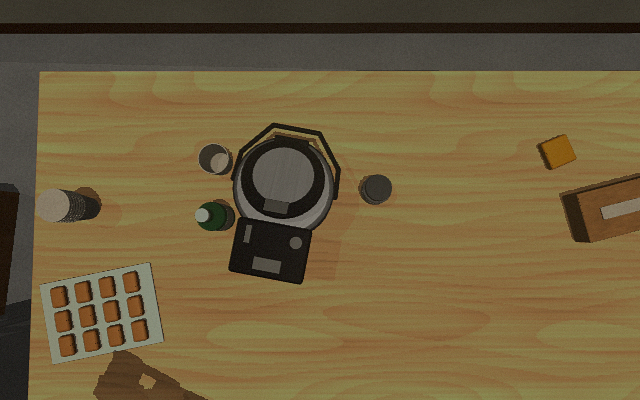

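View pics/scene0.png

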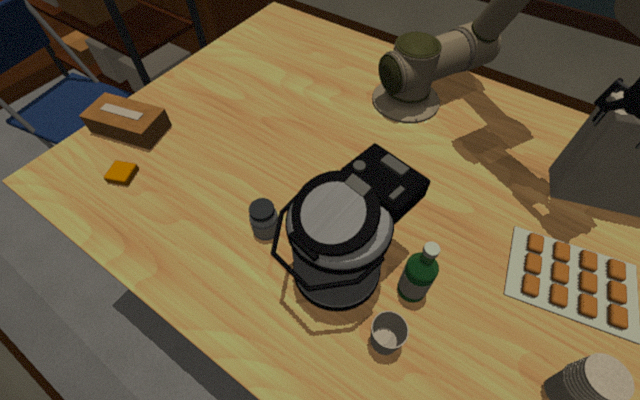

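The top view shows the console at about (270,250). The round unlock key is at (296,243), the reboil bar at (248,233), the dispense key at (267,265) and the lid pad at (276,207). Next I'll measure them precisely.

```bash
python3 - <<'E'
from h import *
z=np.load("top0.npz");im,d=z["im"],z["d"]
P=cloud("top",d)
g=cv2.cvtColor(im,cv2.COLOR_BGR2GRAY)
m=((g>55)).astype(np.uint8); r=np.zeros_like(m); 
con=(P[...,2]>0.235)&(P[...,2]<0.275)
hull=cv2.convexHull(np.argwhere((g<50)&con&(np.arange(400)[:,None]>215)&(np.arange(640)[None]>225)&(np.arange(640)[None]<320))[:,::-1].astype(np.int32))
rect=cv2.minAreaRect(hull);print("console rect",rect, ray("top",*rect[0],.25))
cv2.fillPoly(r,[hull],1)
n,l,st,c=cv2.connectedComponentsWithStats(m*r)
for i in range(1,n):
    if st[i,4]>20: print("key",st[i],c[i],ray("top",*c[i],.259),np.median(P[l==i],0))
# pad
r[:]=0;r[195:218,260:292]=1
pm=((g>55)&(g<200)).astype(np.uint8)*r
print(g[196:220:2,258:296:3])
print(np.round(P[196:220:2,276],3))
print("lid top",np.round(P[150:206:6,284],3))
E
```

```text
console rect ((269.61163330078125, 250.1641387939453), (75.45295715332031, 55.66585159301758), 10.784297943115234) [0.52445426 0.17371697 0.25      ]
key [243 225   9  18  97] [247.29896907 233.17525773] [0.55803124 0.21653509 0.259     ] [0.55835788 0.21697921 0.25791273]
key [290 237  12  12 119] [295.39495798 242.39495798] [0.539899   0.12237715 0.259     ] [0.54057615 0.12298947 0.25809989]
key [252 256  29  18 348] [266.06034483 264.56034483] [0.49693421 0.1794725  0.259     ] [0.49619819 0.17966162 0.25809767]
[[ 24  11  93  93  95 100  89  91  92  95  95  99  91]
 [ 15  23  18  71 101  89  89  87  95  95  93 100  92]
 [ 19  18  17  59  56  62  54  89  96  92  93  94  95]
 [ 26  23  23  59  60  64  62  59  60  53  34  66  15]
 [ 20  19  72  64  60  63  60  62  62  63  68  18  15]
 [ 14  21  65  62  58  62  62  65  60  59  29  22  18]
 [ 24  17  66  57  58  61  64  58  65  65  25  18  17]
 [ 17  21  27  65  61  62  60  58  62  59  16  23  17]
 [124  11  21  22  20  17  40  70  63  64  16  21  15]
 [115 116  13  14  19  17  24  22  15  28  15  21  25]
 [110 113 115  91  18  16  14  19  22  21  13  12  18]
 [113 118 120 119 123 122  50  24   7  20  46 114 116]]
[[0.629 0.158 0.284]
 [0.625 0.158 0.284]
 [0.621 0.158 0.285]
 [0.617 0.158 0.289]
 [0.613 0.157 0.292]
 [0.609 0.157 0.293]
 [0.606 0.157 0.295]
 [0.602 0.157 0.294]
 [0.598 0.157 0.296]
 [0.594 0.157 0.294]
 [0.591 0.157 0.295]
 [0.588 0.163 0.229]]
lid top [[0.723 0.146 0.252]
 [0.71  0.145 0.26 ]
 [0.698 0.145 0.26 ]
 [0.686 0.145 0.264]
 [0.673 0.144 0.272]
 [0.661 0.144 0.273]
 [0.649 0.144 0.277]
 [0.637 0.143 0.283]
 [0.625 0.143 0.284]
 [0.613 0.142 0.289]]
```

>>> arm_command(turn=[[0, 0, -0.37], [0, 0, -0.37], [0, 0, 0], [0, 0, 0], [0, 0, 0], [0, 0, 0], [0, 0, 0], [0, 0, 0]], xyz=[[0, 0, -1], [0, 0, -1], [-0.85, -0.45, 0], [-0.85, -0.45, 0], [-0.85, -0.45, 0], [-0.85, -0.45, 0], [-0.85, -0.45, 0], [0, 0, 0]], claw=[0, 0, 0, 0, 0, 0, 0, 0], squeeze=20)

```text
time_s: 0.9
position: [0.3297, 0.3785, 0.3306]
tool_rot: [[-0.981, 0.195, -0.0], [0.195, 0.981, -0.002], [-0.0, -0.002, -1.0]]
ft_force: [-0.8, 0.3, 0.0]
grip_width: -0.0
gripper_force: 0.0
```

>>> arm_command(turn=[[0, 0, 0], [0, 0, 0], [0, 0, 0], [0, 0, 0], [0, 0, 0], [0, 0, 0], [0, 0, 0], [0, 0, 0], [0, 0, 0], [0, 0, 0]], xyz=[[-0.782, -0.405, 0], [-0.782, -0.405, 0], [-0.782, -0.405, 0], [-0.782, -0.405, 0], [-0.782, -0.405, 0], [-0.782, -0.405, 0], [-0.782, -0.405, 0], [-0.782, -0.405, 0], [0, 0, 0], [0, 0, 0]], claw=[0, 0, 0, 0, 0, 0, 0, 0, 0, 0])

```text
time_s: 1.9
position: [0.6027, 0.1634, 0.3304]
tool_rot: [[-0.982, 0.19, -0.002], [0.19, 0.982, 0.0], [0.002, -0.0, -1.0]]
ft_force: [-0.1, 0.1, -0.7]
grip_width: -0.0002
gripper_force: 0.0
```

```bash
python3 - <<'E'
from h import *
im,d=imaging.get_image("scene");cv2.imwrite("pics/s1.png",cv2.resize(im[60:320,200:480],None,fx=2.2,fy=2.2))
E
```

```text
(no output)
```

View pics/s1.png

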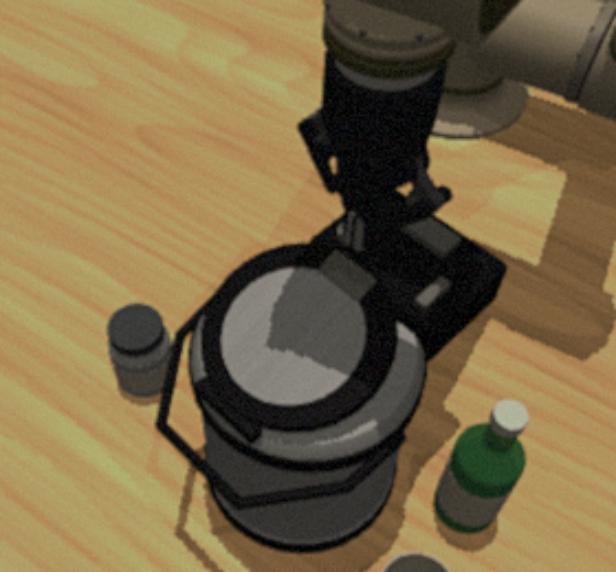

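The fingertips, at crop (365,225), are above the lid's thumb pad at (350,275) with clear space. I'll correct the small offset and press down gently.

>>> arm_command(turn=[[0, 0, 0], [0, 0, 0], [0, 0, 0], [0, 0, 0], [0, 0, 0], [0, 0, 0], [0, 0, 0], [0, 0, 0]], xyz=[[-0.06, -0.08, 0.2], [0, 0, 0.2], [0, 0, 0.2], [0, 0, 0.16], [0, 0, 0.16], [0, 0, 0.16], [0, 0, 0.16], [0, 0, 0]], claw=[0, 0, 0, 0, 0, 0, 0, 0])

```text
time_s: 2.75
position: [0.6045, 0.1588, 0.2679]
tool_rot: [[-0.982, 0.189, -0.002], [0.189, 0.982, -0.0], [0.002, -0.0, -1.0]]
ft_force: [-0.1, -0.4, 0.4]
grip_width: 0.0001
gripper_force: 0.0
```

>>> arm_command(turn=[[0, 0, 0], [0, 0, 0], [0, 0, 0], [0, 0, 0], [0, 0, 0], [0, 0, 0], [0, 0, 0]], xyz=[[0, 0, 0.08], [0, 0, 0.08], [0, 0, 0.08], [0, 0, 0.06], [0, 0, 0.04], [0, 0, 0.02], [0, 0, 0]], claw=[0, 0, 0, 0, 0, 0, 0])

```text
time_s: 3.45
position: [0.6049, 0.1588, 0.2512]
tool_rot: [[-0.982, 0.189, 0.0], [0.189, 0.982, -0.0], [-0.0, -0.0, -1.0]]
ft_force: [0.1, 0.2, 0.4]
grip_width: 0.0001
gripper_force: 0.0
```

>>> arm_command(turn=[[0, 0, 0], [0, 0, 0]], xyz=[[0, 0, 0.02], [0, 0, 0]], claw=[0, 0])

```text
time_s: 3.65
position: [0.6049, 0.1588, 0.251]
tool_rot: [[-0.982, 0.189, 0.001], [0.189, 0.982, -0.0], [-0.001, 0.0, -1.0]]
ft_force: [-1.9, -0.6, 5.6]
grip_width: 0.0
gripper_force: 2.4
```

>>> arm_command(turn=[[0, 0, 0], [0, 0, 0]], xyz=[[0, 0, 0.03], [0, 0, 0]], claw=[0, 0])

```text
time_s: 3.85
position: [0.6049, 0.1588, 0.251]
tool_rot: [[-0.982, 0.189, 0.003], [0.189, 0.982, -0.0], [-0.003, 0.001, -1.0]]
ft_force: [-4.4, 0.5, 12.2]
grip_width: -0.0001
gripper_force: 6.0
```

>>> arm_command(turn=[[0, 0, 0], [0, 0, 0], [0, 0, 0], [0, 0, 0], [0, 0, 0]], xyz=[[0, 0, -0.37], [0, 0, -0.37], [0.57, -0.48, 0], [0.57, -0.48, 0], [0, 0, 0]], claw=[0, 0, 0, 0, 0])

```text
time_s: 4.35
position: [0.5368, 0.1213, 0.2862]
tool_rot: [[-0.982, 0.19, -0.001], [0.19, 0.982, -0.0], [0.001, -0.001, -1.0]]
ft_force: [0.2, 1.0, 0.8]
grip_width: 0.0001
gripper_force: 0.0
```

```bash
python3 - <<'E'
from h import *
o=np.array([.6521,.1496]);ax=np.array([.982,-.189]);ay=np.array([.189,.982])
im,d=imaging.get_image("scene");P=cloud("scene",d)
q=P[...,:2]-o;a=q@ax;b=q@ay
for x in(-55,-30,0,30,60):
    m=(abs(a-x/1000)<.006)&(abs(b)<.015)&(P[...,2]>.2)&(P[...,2]<.35)
    print(x,m.sum(),np.median(P[m],0) if m.any() else 0)
cv2.imwrite("pics/s2.png",cv2.resize(im[60:320,200:480],None,fx=2.2,fy=2.2))
E
```

```text
-55 81 [0.59794497 0.16033072 0.25110346]
-30 82 [0.62223745 0.15513391 0.24873986]
0 83 [0.6520699  0.1497268  0.24868482]
30 91 [0.68133831 0.14437384 0.24863391]
60 91 [0.71096929 0.13871749 0.24863003]
```

View pics/s2.png

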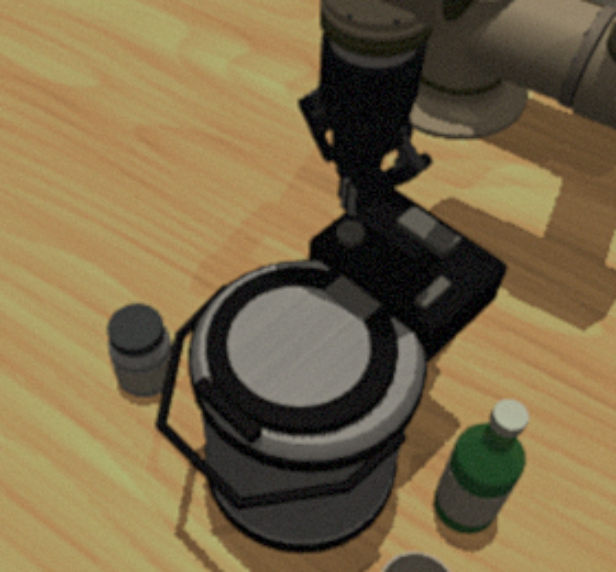

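The lid is level and shut, with its top flat at 0.2487 m. The fingertips are over the round key at crop (352,235). Next I'll press unlock.

>>> arm_command(turn=[[0, 0, 0], [0, 0, 0], [0, 0, 0], [0, 0, 0], [0, 0, 0]], xyz=[[-0.06, 0.03, 0.2], [0, 0, 0.16], [0, 0, 0.1], [0, 0, 0], [0, 0, 0]], claw=[0, 0, 0, 0, 0])

```text
time_s: 4.9
position: [0.5432, 0.1236, 0.2626]
tool_rot: [[-0.982, 0.189, -0.0], [0.189, 0.982, 0.0], [0.0, -0.0, -1.0]]
ft_force: [0.4, 0.2, 0.0]
grip_width: 0.0001
gripper_force: 0.0
```

>>> arm_command(turn=[[0, 0, 0], [0, 0, 0], [0, 0, 0], [0, 0, 0]], xyz=[[0, 0, 0.08], [0, 0, 0.06], [0, 0, 0.04], [0, 0, 0]], claw=[0, 0, 0, 0])

```text
time_s: 5.3
position: [0.5433, 0.1235, 0.2543]
tool_rot: [[-0.982, 0.189, 0.002], [0.189, 0.982, 0.0], [-0.002, 0.001, -1.0]]
ft_force: [1.1, 0.7, 6.1]
grip_width: 0.0002
gripper_force: 2.5
```

>>> arm_command(turn=[[0, 0, 0], [0, 0, 0], [0, 0, 0]], xyz=[[0, 0, 0.04], [0, 0, 0.03], [0, 0, 0]], claw=[0, 0, 0])

```text
time_s: 5.6
position: [0.5434, 0.1235, 0.2529]
tool_rot: [[-0.982, 0.189, 0.004], [0.189, 0.982, 0.0], [-0.004, 0.001, -1.0]]
ft_force: [-2.9, 0.0, 17.0]
grip_width: -0.0
gripper_force: 8.4
```

>>> arm_command(turn=[[0, 0, 0], [0, 0, 0], [0, 0, 0], [0, 0, 0], [0, 0, 0], [0, 0, 0]], xyz=[[0, 0, -0.35], [0, 0, -0.35], [0.56, 0.46, 0], [0.56, 0.46, 0], [0, 0, 0], [0, 0, 0]], claw=[0, 0, 0, 0, 0, 0])

```text
time_s: 6.2
position: [0.4962, 0.1794, 0.2852]
tool_rot: [[-0.982, 0.188, -0.0], [0.188, 0.982, -0.0], [0.0, -0.0, -1.0]]
ft_force: [0.6, 0.9, -0.3]
grip_width: 0.0003
gripper_force: 0.0
```

```bash
python3 - <<'E'
from h import *
im,d=imaging.get_image("scene");P=cloud("scene",d)
for n,c in(("unl",(.5399,.1224)),("reb",(.558,.2165))):
    m=(np.hypot(P[...,0]-c[0],P[...,1]-c[1])<.005)&(P[...,2]>.2)
    print(n,m.sum(),np.median(P[m],0))
print(env.observe()["position"])
E
```

```text
unl 32 [0.53975543 0.12506736 0.52868778]
reb 18 [0.55831128 0.21683068 0.25941943]
[0.49669602 0.17888471 0.28510968]
```

>>> arm_command(turn=[[0, 0, 0], [0, 0, 0], [0, 0, 0], [0, 0, 0], [0, 0, 0], [0, 0, 0]], xyz=[[0, 0, 0.2], [0, 0, 0.2], [0, 0, 0.1], [0, 0, 0.1], [0, 0, 0.05], [0, 0, 0]], claw=[0, 0, 0, 0, 0, 0])

```text
time_s: 6.85
position: [0.4966, 0.1787, 0.2533]
tool_rot: [[-0.982, 0.189, 0.001], [0.189, 0.982, -0.001], [-0.001, -0.001, -1.0]]
ft_force: [-2.5, -3.1, 5.6]
grip_width: -0.0003
gripper_force: 2.8
```

>>> arm_command(turn=[[0, 0, 0], [0, 0, 0], [0, 0, 0]], xyz=[[0, 0, 0.03], [0, 0, 0.02], [0, 0, 0]], claw=[0, 0, 0])

```text
time_s: 7.15
position: [0.4968, 0.1788, 0.2529]
tool_rot: [[-0.982, 0.189, 0.003], [0.189, 0.982, -0.001], [-0.004, 0.0, -1.0]]
ft_force: [-7.3, -3.8, 19.1]
grip_width: 0.0002
gripper_force: 9.2
```

>>> arm_command(turn=[[0, 0, 0], [0, 0, 0], [0, 0, 0], [0, 0, 0], [0, 0, 0], [0, 0, 0]], xyz=[[0, 0, 0], [0, 0, 0], [0, 0, 0], [0, 0, 0], [0, 0, 0], [0, 0, 0]], claw=[0, 0, 0, 0, 0, 0])

```text
time_s: 7.75
position: [0.4967, 0.1788, 0.2529]
tool_rot: [[-0.982, 0.189, 0.003], [0.189, 0.982, -0.001], [-0.004, 0.0, -1.0]]
ft_force: [-6.6, -4.7, 18.4]
grip_width: 0.0001
gripper_force: 9.1
```

```bash
python3 - <<'E'
from h import *
im,d=imaging.get_image("scene")
cv2.imwrite("pics/s3.png",cv2.resize(im[60:320,200:480],None,fx=2.2,fy=2.2))
E
```

```text
(no output)
```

View pics/s3.png

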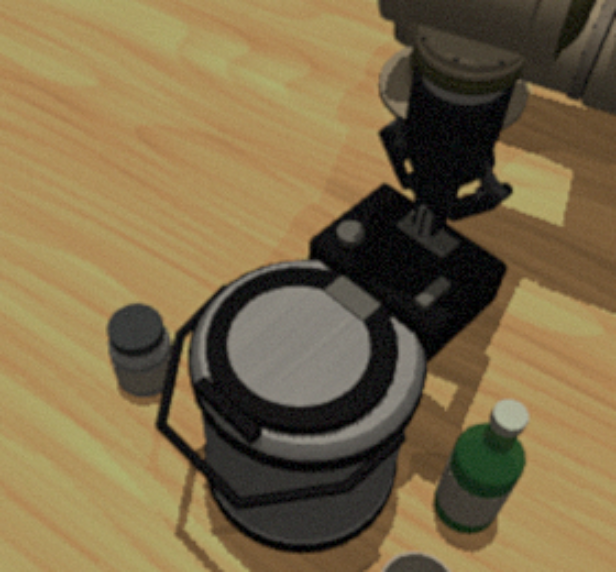

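The lid is shut, and the unlock key at (352,233) is back up. The fingertips are holding the dispense key down at (430,230), and the bottle and jar haven't moved.

```bash
python3 -c "
from rig import env
print(env.close_job())"
```

```text
the job is handed in; nothing more can be done
None
```

I shut the lid, pressed the unlock key to its stop and let it come back up, and handed the job in at about 8 s with the dispense key still held fully down at about 18 N; I did not check the water flow or the cup under the spout.

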